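# Tug, free and hold open the lid of the clay damp box

## Task

Someone needs both hands in the clay damp box: before turning its round catch knob, tug the lid upwards (the wooden pull is there for it) to learn whether the hidden catch under the lid holds it. If it is caught, a quarter turn of the knob frees it; on a free lid the same turn would catch it. Raise the lid about half way (45 degrees) and finish while holding it there with the gripper's fingers, because it falls shut by itself; leave the plaster cast, the water pot and the mallet where they are.

Things in the scene. Friction and masses are not known exactly. Their poses are not given: they have to be found in the camera images.
- damp_box: grey plastic open-topped box fixed to the table, 220 (x) by 320 (y) by 130 mm high, walls 5 mm; origin at the centre of its underside, its x axis points away from the robot towards the hinge side, z up. It stands anywhere in reach, yawed up to 0.4 rad either way.
- damp_lid (a joint): angle of the blue lid (232 by 332 mm, 10 mm thick, 0.5 to 0.9 kg) about its hinge along the far (+x) top edge of the box; 0 shut, grows as its near edge rises, stop at 1.35 rad. It swings freely and falls shut when let go. Lifting it by the pull takes 3 to 7 N. When caught, it lifts only about 0.04 rad (8 mm at the pull) and then stops hard; when free, it goes on opening.
- lid_hinge (a point): point on the hinge line, at the middle of the far top edge of the box, 130 mm above the table, level with the lid's underside. Its axes turn with the lid: y along the hinge line, shut-lid x away from the robot, z up.
- lid_pull (a point): centre of the wooden pull on the lid: a round dowel 22 mm thick and 34 mm long, lying parallel to the hinge line (its y axis), carried on a thin 12 mm steel stem. It stands 195 mm from the hinge line towards the robot and 60 mm to the left (+y) of the box's middle; its centre is 40 mm above the lid's top face (180 mm above the table when shut). Pinched on its flat ends, it can pivot between the fingers as the lid swings. The point's axes turn with the lid.
- knob_top (a point): centre of the top face of the round black catch knob on the lid: 34 mm in diameter, its grip part from 8 to 38 mm above the lid's top face, axis square to the lid; 175 mm from the hinge line towards the robot and 70 mm to the right (-y) of the box's middle. The point belongs to the lid and does not turn with the knob.
- catch_knob (a joint): catch knob angle, 0 as found, positive anticlockwise from above; stops at 1.66 rad either way, 0.06 N m of friction, stays where left. Turns a two-ended cam hidden under the lid, set at an unknown angle, so its value does not tell if the lid is caught. With the lid down: if caught, turning anticlockwise 1.1 to 1.66 rad, or clockwise 1.5 to 1.66, frees it; if free, a quarter turn mostly catches it.
- plaster_cast: bystander: cream plaster study, 100 by 85 by 65 mm, 0.55 kg, standing to the left of the box; origin at the centre of its underside
- water_pot: bystander: small terracotta bowl, 84 mm across, 70 mm high, to the right of the box; origin at the centre of its underside
- mallet: bystander: wooden mallet lying on the table left of the box's far end, 205 mm long, head 56 mm in diameter at its +x end; origin on the table under the handle

How it is judged:
By the outcome, as a careful person would: the job done as asked, in the order asked, and still so for the second after the job is handed in, while the arm keeps its last pose, push and grip.
It also fails if it takes over 61 s, if anything falls off the work surface, if the arm or the gripper's body presses on something with over 40 N, if the wrist force passes 120 N, or if a joint passes its speed limit or range.

## Robot

A 6-joint arm with a two-finger parallel gripper is mounted at the origin on the work surface. World frame = base frame: x ahead of the robot, y to its left, z up, the work surface at z = 0. Lengths are in m, angles in rad, forces in N, time in s.
With the tool pointing down it reaches from about 0.35 to 0.975 m from the base axis. Payload 17.4 kg.
Tool frame: the origin (TCP) lies between the finger pads; the fingertips stand 11 mm ahead of it and the grasp point (between the pads) lies 8 mm behind it; z points along the fingers, y is the line along which they close (so a half turn about z gives the same grasp; the last joint's range is limited). The gripper opens to 85 mm and grips with 20 to 120 N. Pads are 22 mm wide; open, the fingers measure 114 mm over their backs; the gripper's body (76 mm by 85 mm) begins 54 mm behind the grasp point. The pads swing forward as they close: fully open they stand 13 mm farther back than shut.
Start: joints at [1.245, 0.116, 1.442, -0, 1.584, -0.038], TCP at [0.192, 0.647, 0.21] pointing down, gripper open.
Joint ranges: [-2.83, 2.83], [-0.83, 2.19], [0.07, 2.5], [-1.14, 4.28], [0.01, 3], [-2.97, 2.97]. Speed limits (rad/s): [1.89, 1.89, 2.22, 3.14, 3.14, 3.14].

## Interface

Orientations are given as a unit quaternion [w, x, y, z].
In Python, from plant import arm gives the robot as it stands.
- The arm moves only by the tool play_rows, never from a script. Its argument "motion" is a list of rows, each a list of 3 entries, a list of its own where there are three numbers: the shift along the tool's x, y, z in m, then the turn, a rotation vector about the tool's x, y, z in rad, then the finger opening in m, from 0 to 0.0854. In form: [[[dx, dy, dz], [wx, wy, wz], gripper], ...]. A call has exactly 10 rows; each row is the pose to reach, as a shift and turn from the pose commanded when the call began, along the tool's axes at that moment; what a row does not reach only later rows make up. A row lasts 1/8 s, in which the tool goes at most 62.5 mm and 10.7 degrees, less where a joint would pass 70% of its speed; a pose out of reach is approached as far as the arm can. A call with a gripper value outside its range is refused whole. The fingers move at their own pace and stop on an object; the grip force is fixed at half the most. Time passes only in rows, so rows that repeat a pose let the fingers close, or fill a call up. It gives the time, the measured TCP pose, the force, the opening and the grip force at its end, in the units of the state.
- arm.state(): the state, without advancing time (a new reading comes with each control period).
- arm.camera(name): name is "scene" or "top"; returns the picture (400x640x3 uint8, red, green, blue); there is no depth.
- arm.camera_info(name): a dict with "fx", "fy", "cx", "cy" (pixels), "k1" (the pictures are not rectified: a ray, as slopes to the right and down, at radius r is drawn at 1 + k1 r^2 times it, then the intrinsics apply), "R" (3x3) and "t" (3): a world point X has camera coordinates R X + t. Camera axes: x right, y down, z forward; pixel columns grow to the right and rows downward; lengths in m; the calibration is good to about 2 mm. A picture is of the moment at which its call begins. camera_info takes no time and is no camera call.
- arm.close_job(): hands the job in; it is judged then, once.
Trained networks look in the newest picture that a camera, given by its name, has taken for a name from the list of things; names that differ only in an ending like _2 or _b are one class to them, and where a whole thing is asked for, a point or a joint stands for the part that bears it (a point fixed in the world has none). Each returns a list of dicts, best first, with "conf" (0 to 1); they miss things now and then, are a little off and sometimes report something else, mostly with a low value. They report only what shows in the picture. A call takes as long as a camera call.
- arm.trace(name, camera): "pixels" (400x640 bool, what is visible of it) and "bbox" ([centre column, centre row, width, height] in pixels, round what is visible of it).
The state is a dict: "time": time; "joint_positions": joint angles; "joint_velocities": joint speeds; "joint_efforts": joint torques, N m; "tool_pos": TCP position; "tcp_rot": TCP orientation; "contact_force": force on the tool from outside, world axes, zero at the start; "wrist_torque": the same for the moment, N m; "finger_gap": finger opening in m; "grip_force": force on a finger pad.
Only numpy, scipy, OpenCV 4.12 (cv2) and the standard library are available. Lean on these libraries where they do the work, as an engineer would, in place of code of your own. Each camera call takes 0.05 s, during which the arm holds its last target. There are 200 camera calls.

## Working session

There is one attempt and no reset: what is moved stays moved. The work goes in short steps, Python scripts to look and compute and a tool call to move; the robot and the scene stay as the last step left them, time stands still between calls to the robot, and variables do not carry over. Pictures are saved under pics/ and viewed, at most 10 in all, crops included, and the job is handed in when it is done.

Besides the shell and the picture viewer there is one more tool, called by a JSON object that holds its "method" and its "body", one argument or row to a line. play_rows: Moves the arm, as the interface text tells. Its arguments: {"type":"object","properties":{"motion":{"type":"array"}},"required":["motion"]}

```bash
mkdir -p pics
cat > h.py <<'E'
import numpy as np, cv2
from plant import arm
def save(cam,name):
    im=arm.camera(cam); cv2.imwrite('pics/'+name,im[:,:,::-1]); return im
def proj(cam,X):
    i=arm.camera_info(cam); p=np.atleast_2d(X)@np.array(i['R']).T+np.array(i['t'])
    s=p[:,:2]/p[:,2:]; s=s*(1+i['k1']*(s**2).sum(1,keepdims=True))
    return s*[i['fx'],i['fy']]+[i['cx'],i['cy']]
E
python3 - <<'E'
from h import *
print(arm.state())
for c in ('scene','top'):
    save(c,c+'0.png')
    print(arm.camera_info(c))
    for n in ('damp_lid','lid_pull','knob_top','damp_box','plaster_cast','water_pot','mallet'):
        for r in arm.trace(n,c)[:2]: print(c,n,round(r['conf'],2),np.round(r['bbox'],1),r['pixels'].sum())
E
```

```text
{'time': 0.0, 'joint_positions': array([ 1.24518790e+00,  1.16471085e-01,  1.44226050e+00, -3.26027440e-06,
        1.58400081e+00, -3.77919964e-02]), 'joint_velocities': array([-0.00189518, -0.00052096,  0.00037689,  0.00206113,  0.0003022 ,
       -0.00026858]), 'joint_efforts': array([ 5.68443811e-04, -7.31954098e+01, -6.32520962e+01, -4.09970153e-05,
        5.93901277e-03, -3.81946882e-05]), 'tool_pos': array([0.19154059, 0.64702979, 0.20947519]), 'tcp_rot': array([-1.01373522e-04,  1.43412012e-01,  9.89662907e-01, -5.60783363e-04]), 'contact_force': array([ 0.36842318,  0.34797632, -0.65896422]), 'wrist_torque': array([0.02019504, 0.01022708, 0.03526667]), 'grip_force': 0.0, 'finger_gap': 0.08529022909064775}
{'fx': 428.3584284070676, 'fy': 428.3584284070676, 'cx': 321.3962693618495, 'cy': 198.51240601544615, 'k1': -0.0348727236143614, 'R': array([[ 0.61615668,  0.78756408, -0.00968368],
       [ 0.41231077, -0.33300126, -0.84800353],
       [-0.6710818 ,  0.51851035, -0.5299021 ]]), 't': array([-0.4160088 , -0.13199376,  1.59494943])}
scene damp_lid 0.8 [295.6 214.8 161.7  93.
[... 347 characters left out ...]
18.7924248587071, 'cx': 313.2413834536176, 'cy': 202.05584193299572, 'k1': -0.04188743896309191, 'R': array([[-0.01247407, -0.99979024,  0.01624439],
       [-0.99637679,  0.01106136, -0.08432638],
       [ 0.08412901, -0.01723743, -0.99630577]]), 't': array([0.03588389, 0.6482553 , 1.3183594 ])}
top damp_lid 0.92 [345.4 206.9 141.5  99.4] 13444
top lid_pull 0.71 [345.4 207.4 141.2  99.5] 13508
top knob_top 0.96 [343.2 207.3 148.4 102.6] 13732
top damp_box 0.77 [345.6 210.1 144.  104.9] 13692
top plaster_cast 0.79 [237.8 230.   44.4  48.4] 1325
top plaster_cast 0.35 [345.6 211.5 137.5 101.6] 13490
top water_pot 0.58 [442.8 228.9  30.2  32.5] 814
top mallet 0.63 [247.8 146.9  27.7  78.1] 1113
```

```bash
python3 -c "
import cv2,numpy as np
a=cv2.imread('pics/scene0.png');b=cv2.imread('pics/top0.png')
cv2.imwrite('pics/both.png',cv2.resize(np.vstack([a,b]),(480,600)))"
```

```text
(no output)
```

View pics/scene0.png

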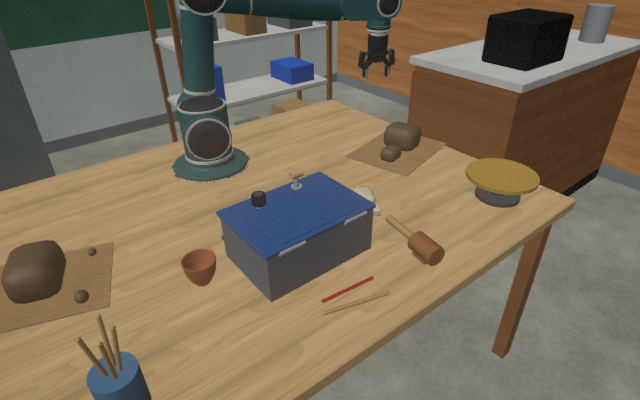

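View pics/top0.png

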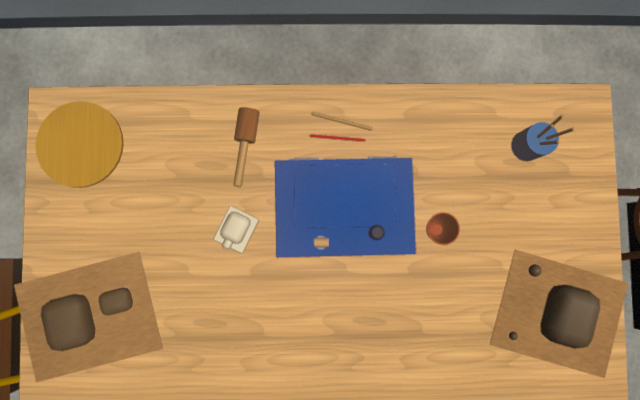

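The top view shows the lid at columns 275–415 and rows 158–257, with the pull at (321,242) and the knob at (377,232). The cast is left of the box at (237,230), the mallet far left and the pot right at (442,229). Next I fit the box pose.

```bash
cat >> h.py <<'E'
from scipy.optimize import least_squares
def world(p,L):  # L: box frame points, p: x,y,yaw of box
    c,s=np.cos(p[2]),np.sin(p[2]); L=np.atleast_2d(L)
    return np.c_[p[0]+c*L[:,0]-s*L[:,1],p[1]+s*L[:,0]+c*L[:,1],L[:,2]]
E
python3 - <<'E'
from h import *
im=cv2.imread('pics/top0.png'); hsv=cv2.cvtColor(im,cv2.COLOR_BGR2HSV)
m=((hsv[...,0]>105)&(hsv[...,0]<125)&(hsv[...,1]>150)).astype(np.uint8)
n,l,st,_=cv2.connectedComponentsWithStats(m); k=1+st[1:,4].argmax(); m=(l==k).astype(np.uint8)
m=cv2.morphologyEx(m,cv2.MORPH_CLOSE,np.ones((25,25)))
b=cv2.boxPoints(cv2.minAreaRect(cv2.findContours(m,0,1)[0][0])); 
hull=cv2.convexHull(cv2.findContours(m,0,1)[0][0]); 
q=cv2.approxPolyDP(hull,6,True)[:,0]; print(q)
b=q.astype(float)
L=np.array([[sx*.116,sy*.166,.14] for sx in(1,-1) for sy in (1,-1)])
def res(p):
    P=proj('top',world(p,L)); return np.concatenate([P[i]-b[np.argmin(((b-P[i])**2).sum(1))] for i in range(4)])
r=least_squares(res,[.65,-.04,0]); print(r.x,np.round(r.fun,1))
F=np.array([[.11-.195,.06,.18],[.11-.175,-.07,.178],[.11,0,.13]])
W=world(r.x,F);print(W,proj('top',W),proj('scene',W))
a=cv2.resize(im[130:280,250:430],None,fx=3.2,fy=3.2)
s=cv2.imread('pics/scene0.png')
for x,y in proj('scene',np.r_[W,world(r.x,L)]): cv2.circle(s,(int(round(x)),int(round(y))),1,(0,255,255),-1)
for x,y in proj('top',np.r_[W,world(r.x,L)]): cv2.circle(im,(int(round(x)),int(round(y))),1,(0,255,255),-1)
o=np.hstack([cv2.resize(x,(400,300)) for x in (im[140:275,260:440],s[160:280,205:385-20])]); cv2.imwrite('pics/fit.png',cv2.resize(o,(800,300)))
E
```

```text
[[394 181]
 [405 212]
 [392 241]
 [337 248]
 [311 240]
 [299 211]
 [317 177]
 [350 168]]
[ 0.62201342 -0.06639799 -0.05512737] [-30.6 -19.6  30.6 -17.3 -29.2  14.8  30.1  19.7]
[[ 0.54044851 -0.00180569  0.18      ]
 [ 0.5532552  -0.13271019  0.178     ]
 [ 0.73184631 -0.07245893  0.13      ]] [[328.07185484 243.46109258]
 [384.91922626 237.13180486]
 [355.21171669 163.65117047]] [[288.91074752 175.44107941]
 [248.21920023 194.22219411]
 [311.34808821 234.42675311]]
```

View pics/fit.png

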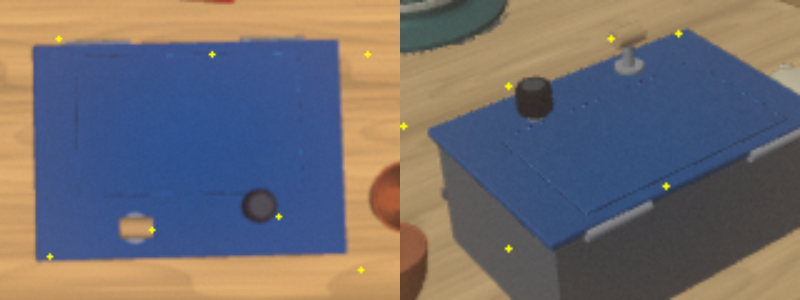

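The yellow marks are off because that mask was bad. The crop gives clear corner, pull and knob positions, so I refit with those.

Run:
```python
from h import *
T={'top':[((.116,.166,.14),(275.3,160.3)),((.116,-.166,.14),(411.2,158)),((-.116,-.166,.14),(415.7,253.4)),((-.116,.166,.14),(276.7,257)),((-.085,.06,.185),(321.2,242.6)),((-.065,-.07,.178),(376.6,232.3))],
'scene':[((-.116,-.166,.14),(217,212)),((-.116,.166,.14),(319,172.8)),((.116,-.166,.14),(266.2,256.8)),((-.085,.06,.18),(296.6,175.2)),((-.065,-.07,.178),(259,192.8))]}
def res(p): return np.concatenate([proj(c,world(p,[a for a,_ in T[c]]))-[b for _,b in T[c]] for c in T]).ravel()
r=least_squares(res,[.65,-.04,0],loss='soft_l1'); print(r.x); print(np.round(res(r.x).reshape(-1,2),1))
W=world(r.x,[[-.085,.06,.18],[-.065,-.07,.178],[.11,0,.13]]);print(W)
im=cv2.imread('pics/top0.png');s=cv2.imread('pics/scene0.png')
```

```text
[ 0.62869229 -0.04263058  0.01507783]
[[-2.3 -0.8]
 [ 0.  -1.8]
 [-0.2 -0.3]
 [-1.6  0.1]
 [-0.9 -0.1]
 [-0.1 -0.1]
 [-2.1 -0.8]
 [-0.1 -2.2]
 [-1.   0.9]
 [-1.7 -1.5]
 [-1.7  0.8]]
[[ 0.54279732  0.01608104  0.18      ]
 [ 0.56475509 -0.11360264  0.178     ]
 [ 0.73867979 -0.04097208  0.13      ]]
```

```bash
cat >> h.py <<'E'
from scipy.spatial.transform import Rotation as Ro
def go(pos,yaw,tilt=0):  # shift & turn in tool axes; yaw = heading of tool y; tilt about box y
    s=arm.state(); q=s['tcp_rot']; R=Ro.from_quat([q[1],q[2],q[3],q[0]])
    y=np.array([np.cos(yaw),np.sin(yaw),0]); z=np.array([0,0,-1.]); T=Ro.from_matrix(np.c_[np.cross(y,z),y,z])
    if tilt: T=Ro.from_rotvec(tilt*y)*T
    print('t',s['time'],'shift',np.round(R.inv().apply(np.array(pos)-s['tool_pos']),4),'turn',np.round((R.inv()*T).as_rotvec(),4),'F',s['contact_force'].round(1),'gap',round(s['finger_gap'],4),'pos',s['tool_pos'].round(4),'q6',s['joint_positions'][5])
E
python3 -c "
from h import *
go([.5428,.016,.28],1.586)"
```

```text
t 0.8 shift [-0.5159 -0.5056 -0.0698] turn [ 0.    -0.    -0.303] F [ 0.2  0.9 -0.2] gap 0.0854 pos [0.1916 0.6472 0.2102] q6 -0.03778380973779668
```

{"method": "play_rows", "body": {
  "motion": [
    [[-0.03,-0.03,-0.05],[0,0,0],0.085],
    [[-0.07,-0.07,-0.07],[0,0,-0.05],0.085],
    [[-0.11,-0.11,-0.07],[0,0,-0.1],0.085],
    [[-0.15,-0.15,-0.07],[0,0,-0.15],0.085],
    [[-0.19,-0.19,-0.07],[0,0,-0.2],0.085],
    [[-0.23,-0.23,-0.07],[0,0,-0.25],0.085],
    [[-0.27,-0.27,-0.07],[0,0,-0.3],0.085],
    [[-0.31,-0.31,-0.07],[0,0,-0.303],0.085],
    [[-0.35,-0.35,-0.07],[0,0,-0.303],0.085],
    [[-0.39,-0.385,-0.07],[0,0,-0.303],0.085]
  ]
}}

```text
time: 2.05
tool_pos: [0.4568, 0.1655, 0.2806]
tcp_rot: [0.0, -0.007, 1.0, 0.0]
contact_force: [1.1, 0.1, 0.3]
finger_gap: 0.0849
grip_force: 0.0
```

```bash
python3 -c "
from h import *
go([.5428,.016,.24],1.586)"
```

```text
t 2.05 shift [-0.0837 -0.1508  0.0406] turn [ 0.0003  0.0009 -0.0003] F [1.1 0.1 0.3] gap 0.0849 pos [0.4568 0.1655 0.2806] q6 -1.2906231322754156
```

{"method": "play_rows", "body": {
  "motion": [
    [[-0.02,-0.036,0],[0,0,0],0.085],
    [[-0.042,-0.075,0],[0,0,0],0.085],
    [[-0.064,-0.115,0],[0,0,0],0.085],
    [[-0.08,-0.144,0.01],[0,0,0],0.085],
    [[-0.0837,-0.151,0.025],[0,0,0],0.085],
    [[-0.0837,-0.151,0.04],[0,0,0],0.085],
    [[-0.0837,-0.151,0.04],[0,0,0],0.085],
    [[-0.0837,-0.151,0.04],[0,0,0],0.085],
    [[-0.0837,-0.151,0.04],[0,0,0],0.085],
    [[-0.0837,-0.151,0.04],[0,0,0],0.085]
  ]
}}

```text
time: 3.3
tool_pos: [0.5423, 0.0179, 0.2407]
tcp_rot: [0.0, -0.008, 1.0, -0.0]
contact_force: [0.3, 0.4, 0.8]
finger_gap: 0.085
grip_force: 0.0
```

```bash
python3 -c "
from h import *
go([.5428,.016,.174],1.586)
a=save('top','t1.png');b=save('scene','s1.png')
o=np.hstack([cv2.resize(a[180:300,260:420],(400,300)),cv2.resize(b[110:230,220:380],(400,300))]);cv2.imwrite('pics/c1.png',o[:,:,::-1])
"
```

```text
t 3.3 shift [-0.0004 -0.0019  0.0667] turn [-0.      0.0007  0.0004] F [0.3 0.4 0.8] gap 0.085 pos [0.5423 0.0179 0.2407] q6 -1.6003696983820248
```

View pics/c1.png

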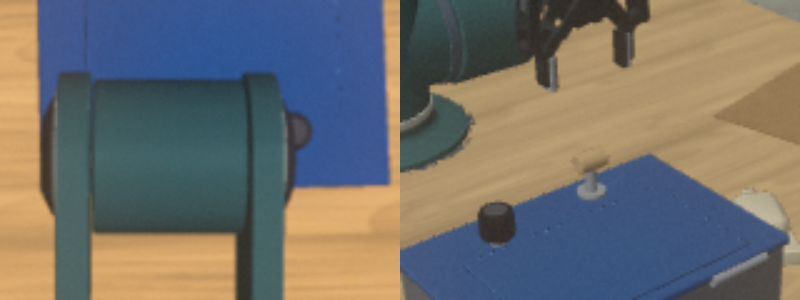

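{"method": "play_rows", "body": {
  "motion": [
    [[0,-0.002,0.025],[0,0,0],0.085],
    [[0,-0.002,0.05],[0,0,0],0.085],
    [[0,-0.002,0.067],[0,0,0],0.085],
    [[0,-0.002,0.067],[0,0,0],0.085],
    [[0,-0.002,0.067],[0,0,0],0.06],
    [[0,-0.002,0.067],[0,0,0],0.045],
    [[0,-0.002,0.067],[0,0,0],0.04],
    [[0,-0.002,0.067],[0,0,0],0.036],
    [[0,-0.002,0.067],[0,0,0],0.03],
    [[0,-0.002,0.067],[0,0,0],0.025]
  ]
}}

```text
time: 4.65
tool_pos: [0.5423, 0.0157, 0.1732]
tcp_rot: [-0.0, -0.008, 1.0, 0.0]
contact_force: [0.1, 0.1, 0.2]
finger_gap: 0.0248
grip_force: 0.0
```

```bash
python3 -c "
from h import *
go([.5428,.016,.174],1.586);print(arm.state()['grip_force'])"
```

```text
t 4.65 shift [-0.0005  0.0003 -0.0008] turn [ 0. -0.  0.] F [0.1 0.1 0.2] gap 0.0248 pos [0.5423 0.0157 0.1732] q6 -1.6040859029918417
0.0
```

```bash
python3 -c "
from h import *
b=save('scene','s2.png')
cv2.imwrite('pics/c2.png',cv2.resize(b[130:220,240:360],(800,600),interpolation=cv2.INTER_CUBIC)[:,:,::-1])
"
```

```text
(no output)
```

View pics/c2.png

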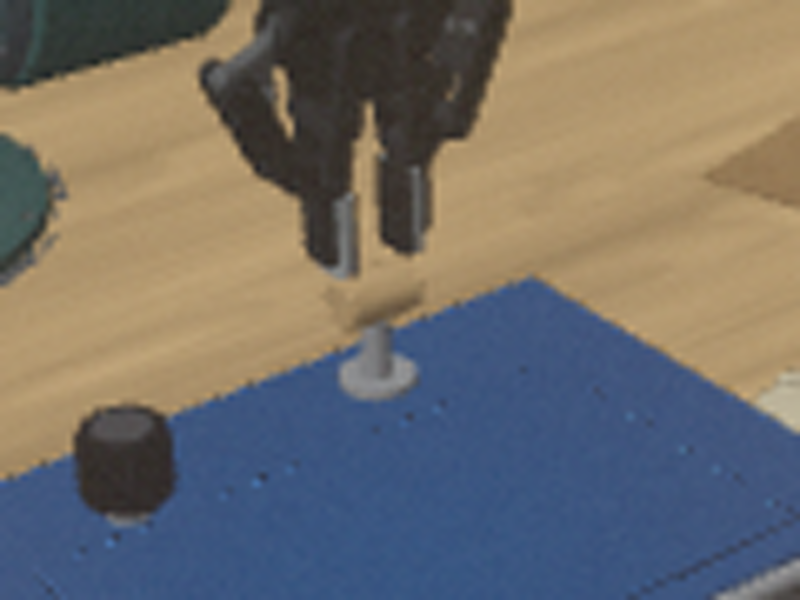

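```bash
python3 -c "
from h import *
print(arm.state()['joint_positions'],arm.state()['tool_pos'])
print(proj('scene',[[.5423,.0157,.162],[.5423,.0157,.173],[.5423,.0157,.19],[.5423,.0157,.2],[.52,.0157,.162],[.50,.0157,.162]]))
for f,c in (('s2.png','scene'),):
  pass
"
```

```text
[-1.81367533e-02 -1.62655437e-01  1.77518061e+00 -1.87322222e-05
  1.52905639e+00 -1.60415059e+00] [0.54229752 0.01566178 0.17322627]
[[295.00479555 179.57323712]
 [294.83177387 175.99624227]
 [294.56117579 170.39682056]
 [294.40015887 167.06193706]
 [290.30825812 176.44695423]
 [286.19823489 173.71110227]]
```

```bash
python3 -c "
from h import *
for z in (.16,.2,.21,.24,.26): print(z,proj('scene',[[.1915-.012,.647-.041,z],[.1915+.012,.647+.041,z]]).ravel().round(1))
a=cv2.imread('pics/scene0.png')[10:100,340:420]; b=cv2.imread('pics/s1.png')[100:190,260:340]
for z in (.21,.22,.23,.24,.25):
  pass
for im,o,P,gap in ((a,(340,10),(.1915,.647,.2095),.042),(b,(260,100),(.5423,.0179,.2407),.042)):
  yaw=1.283 if gap and P[0]<.3 else 1.586
  for s in (1,-1):
    u=proj('scene',[[P[0]+s*gap*np.cos(yaw),P[1]+s*gap*np.sin(yaw),P[2]]])[0]
    im[int(round(u[1]-o[1])),int(round(u[0]-o[0]))]=(0,255,255)
cv2.imwrite('pics/c3.png',cv2.resize(np.hstack([a,b]),(800,450),interpolation=cv2.INTER_NEAREST))
"
```

```text
0.16 [364.1  99.3 383.   96.6]
0.2 [364.5  89.5 383.7  86.9]
0.21 [364.6  87.  383.8  84.4]
0.24 [365.   79.4 384.3  77. ]
0.26 [365.2  74.3 384.7  71.9]
```

View pics/c3.png

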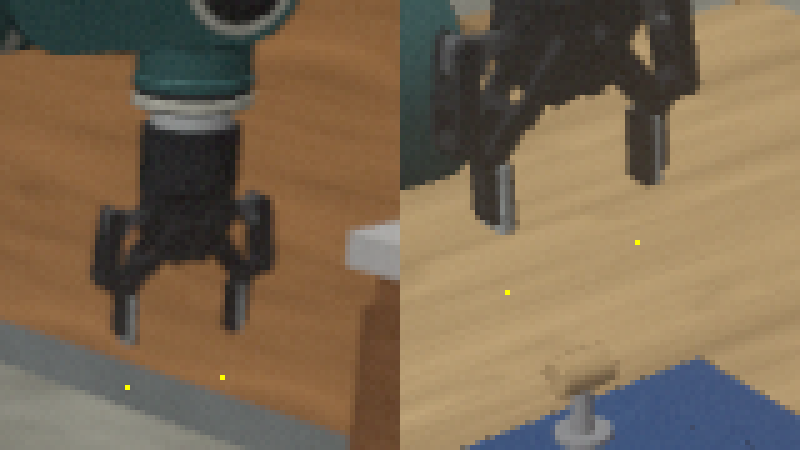

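The marks show the real fingertips about 30 mm higher than the reported TCP implies, at both poses. That explains the empty close above the dowel. I open and go lower in small steps.

{"method": "play_rows", "body": {
  "motion": [
    [[0,0,0],[0,0,0],0.085],
    [[0,0,0],[0,0,0],0.085],
    [[0,0,0],[0,0,0],0.085],
    [[0,0,0],[0,0,0],0.085],
    [[0,0,0.007],[0,0,0],0.085],
    [[0,0,0.014],[0,0,0],0.085],
    [[0,0,0.021],[0,0,0],0.085],
    [[0,0,0.028],[0,0,0],0.085],
    [[0,0,0.028],[0,0,0],0.085],
    [[0,0,0.028],[0,0,0],0.085]
  ]
}}

```text
time: 5.95
tool_pos: [0.5424, 0.0157, 0.1454]
tcp_rot: [0.0, -0.008, 1.0, 0.0]
contact_force: [-0.2, -0.6, -0.2]
finger_gap: 0.0849
grip_force: 0.0
```

{"method": "play_rows", "body": {
  "motion": [
    [[0,0,0],[0,0,0],0.06],
    [[0,0,0],[0,0,0],0.045],
    [[0,0,0],[0,0,0],0.04],
    [[0,0,0],[0,0,0],0.036],
    [[0,0,0],[0,0,0],0.033],
    [[0,0,0],[0,0,0],0.03],
    [[0,0,0],[0,0,0],0.025],
    [[0,0,0],[0,0,0],0.02],
    [[0,0,0],[0,0,0],0.02],
    [[0,0,0],[0,0,0],0.02]
  ]
}}

```text
time: 7.2
tool_pos: [0.5423, 0.0151, 0.1456]
tcp_rot: [0.0, -0.007, 1.0, -0.001]
contact_force: [-2.1, -4.2, 4.1]
finger_gap: 0.0326
grip_force: 59.6
```

```bash
python3 -c "
from h import *
b=save('scene','s4.png')
cv2.imwrite('pics/c4.png',cv2.resize(b[130:220,240:360],(800,600),interpolation=cv2.INTER_CUBIC)[:,:,::-1])
"
```

```text
(no output)
```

View pics/c4.png

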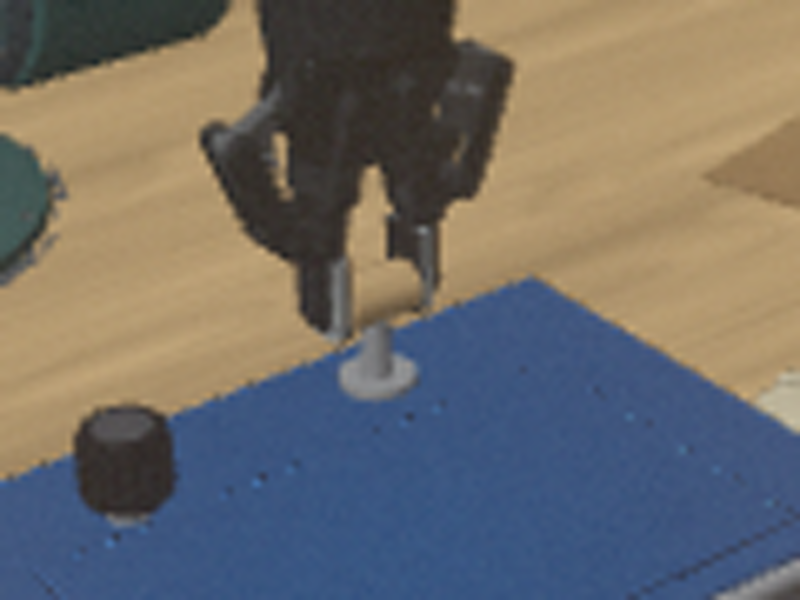

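The dowel is now held between the fingers, at crop (385,300). Now I tug gently upwards.

{"method": "play_rows", "body": {
  "motion": [
    [[0,0,-0.001],[0,0,0],0.02],
    [[0,0,-0.002],[0,0,0],0.02],
    [[0,0,-0.003],[0,0,0],0.02],
    [[0,0,-0.004],[0,0,0],0.02],
    [[0,0,-0.005],[0,0,0],0.02],
    [[0,0,-0.006],[0,0,0],0.02],
    [[0,0,-0.007],[0,0,0],0.02],
    [[0,0,-0.008],[0,0,0],0.02],
    [[0,0,-0.009],[0,0,0],0.02],
    [[0,0,-0.01],[0,0,0],0.02]
  ]
}}

```text
time: 8.5
tool_pos: [0.5441, 0.0151, 0.1539]
tcp_rot: [0.002, -0.007, 1.0, -0.001]
contact_force: [31.9, -5.2, -25.0]
finger_gap: 0.0326
grip_force: 61.7
```

{"method": "play_rows", "body": {
  "motion": [
    [[0,0,0],[0,0,0],0.02],
    [[0,0,-0.001],[0,0,0],0.02],
    [[0,0,-0.002],[0,0,0],0.02],
    [[0,0,-0.002],[0,0,0],0.02],
    [[0,0,-0.002],[0,0,0],0.02],
    [[0,0,-0.002],[0,0,0],0.02],
    [[0,0,-0.002],[0,0,0],0.02],
    [[0,0,-0.002],[0,0,0],0.02],
    [[0,0,-0.002],[0,0,0],0.02],
    [[0,0,-0.002],[0,0,0],0.02]
  ]
}}

```text
time: 9.75
tool_pos: [0.5441, 0.0151, 0.1543]
tcp_rot: [0.001, -0.007, 1.0, -0.0]
contact_force: [38.8, -5.2, -34.6]
finger_gap: 0.0325
grip_force: 63.1
```

It is caught: it stopped hard at about 8 mm with 35 N. I lower the lid, let go and move to the knob.

{"method": "play_rows", "body": {
  "motion": [
    [[0,0,0.003],[0,0,0],0.02],
    [[0,0,0.006],[0,0,0],0.02],
    [[0,0,0.009],[0,0,0],0.02],
    [[0,0,0.012],[0,0,0],0.02],
    [[0,0,0.012],[0,0,0],0.02],
    [[0,0,0.012],[0,0,0],0.04],
    [[0,0,0.012],[0,0,0],0.06],
    [[0,0,0.012],[0,0,0],0.085],
    [[0,0,0.012],[0,0,0],0.085],
    [[0,0,0.012],[0,0,0],0.085]
  ]
}}

```text
time: 11.0
tool_pos: [0.5423, 0.0157, 0.1452]
tcp_rot: [-0.0, -0.008, 1.0, -0.0]
contact_force: [-0.0, 0.9, -0.0]
finger_gap: 0.0851
grip_force: 0.0
```

```bash
python3 -c "
from h import *
go([.5648,-.1136,.23],.9)"
```

```text
t 11.0 shift [-0.0205 -0.1296 -0.0848] turn [-0.     -0.      0.6861] F [-0.   0.9 -0. ] gap 0.0851 pos [0.5423 0.0157 0.1452] q6 -1.6041320430995838
```

{"method": "play_rows", "body": {
  "motion": [
    [[0,0,-0.04],[0,0,0],0.085],
    [[0,0,-0.085],[0,0,0.1],0.085],
    [[0,-0.03,-0.085],[0,0,0.25],0.085],
    [[-0.01,-0.06,-0.085],[0,0,0.4],0.085],
    [[-0.02,-0.1,-0.085],[0,0,0.55],0.085],
    [[-0.0205,-0.1296,-0.085],[0,0,0.7],0.085],
    [[-0.0205,-0.1296,-0.085],[0,0,0.83],0.085],
    [[-0.0205,-0.1296,-0.085],[0,0,0.83],0.085],
    [[-0.0205,-0.1296,-0.065],[0,0,0.83],0.085],
    [[-0.0205,-0.1296,-0.05],[0,0,0.83],0.085]
  ]
}}

```text
time: 12.25
tool_pos: [0.5644, -0.1131, 0.1931]
tcp_rot: [-0.001, 0.395, 0.919, -0.0]
contact_force: [0.0, -0.6, -0.2]
finger_gap: 0.085
grip_force: 0.0
```

```bash
python3 -c "
from h import *
go([.5648,-.1136,.131],.756)"
```

```text
t 12.25 shift [-0.0007  0.      0.0621] turn [-0.0007 -0.0011  0.0023] F [ 0.  -0.6 -0.2] gap 0.085 pos [ 0.5644 -0.1131  0.1931] q6 -1.000477236523906
```

{"method": "play_rows", "body": {
  "motion": [
    [[-0.0005,0,0.02],[0,0,0],0.085],
    [[-0.0005,0,0.04],[0,0,0],0.085],
    [[-0.0005,0,0.055],[0,0,0],0.085],
    [[-0.0005,0,0.063],[0,0,0],0.085],
    [[-0.0005,0,0.063],[0,0,0],0.06],
    [[-0.0005,0,0.063],[0,0,0],0.045],
    [[-0.0005,0,0.063],[0,0,0],0.038],
    [[-0.0005,0,0.063],[0,0,0],0.03],
    [[-0.0005,0,0.063],[0,0,0],0.02],
    [[-0.0005,0,0.063],[0,0,0],0.02]
  ]
}}

```text
time: 13.5
tool_pos: [0.5657, -0.1138, 0.1332]
tcp_rot: [0.001, 0.396, 0.918, 0.0]
contact_force: [2.0, 2.2, 6.1]
finger_gap: 0.0323
grip_force: 59.5
```

{"method": "play_rows", "body": {
  "motion": [
    [[0,0,0],[0,0,0],0.02],
    [[0,0,0],[0,0,0],0.02],
    [[0,0,0],[0,0,-0.1],0.02],
    [[0,0,0],[0,0,-0.2],0.02],
    [[0,0,0],[0,0,-0.3],0.02],
    [[0,0,0],[0,0,-0.4],0.02],
    [[0,0,0],[0,0,-0.5],0.02],
    [[0,0,0],[0,0,-0.6],0.02],
    [[0,0,0],[0,0,-0.7],0.02],
    [[0,0,0],[0,0,-0.7],0.02]
  ]
}}

```text
time: 14.75
tool_pos: [0.5653, -0.1145, 0.1332]
tcp_rot: [0.001, 0.057, 0.998, -0.001]
contact_force: [-1.2, -3.5, 7.4]
finger_gap: 0.0324
grip_force: 59.9
```

{"method": "play_rows", "body": {
  "motion": [
    [[0,0,0],[0,0,-0.1],0.02],
    [[0,0,0],[0,0,-0.2],0.02],
    [[0,0,0],[0,0,-0.3],0.02],
    [[0,0,0],[0,0,-0.4],0.02],
    [[0,0,0],[0,0,-0.5],0.02],
    [[0,0,0],[0,0,-0.6],0.02],
    [[0,0,0],[0,0,-0.7],0.02],
    [[0,0,0],[0,0,-0.72],0.02],
    [[0,0,0],[0,0,-0.72],0.02],
    [[0,0,0],[0,0,-0.72],0.02]
  ]
}}

```text
time: 16.0
tool_pos: [0.5655, -0.1153, 0.1332]
tcp_rot: [0.0, -0.298, 0.955, -0.002]
contact_force: [1.2, -9.2, 6.1]
finger_gap: 0.0326
grip_force: 59.8
```

```bash
python3 -c "
from h import *
print(arm.state()['wrist_torque'])
go([.5422,.016,.22],1.586)"
```

```text
[-1.46851881 -0.01570064  0.06076275]
t 16.0 shift [-0.0555  0.121  -0.0872] turn [-0.0031  0.0007  0.5894] F [ 1.2 -9.2  6.1] gap 0.0326 pos [ 0.5655 -0.1153  0.1332] q6 -2.4193256121050455
```

{"method": "play_rows", "body": {
  "motion": [
    [[0,0,0],[0,0,0],0.05],
    [[0,0,0],[0,0,0],0.085],
    [[0,0,0],[0,0,0],0.085],
    [[0,0,0],[0,0,0],0.085],
    [[0,0,-0.03],[0,0,0],0.085],
    [[0,0,-0.07],[0,0,0.05],0.085],
    [[-0.01,0.02,-0.087],[0,0,0.2],0.085],
    [[-0.025,0.05,-0.087],[0,0,0.35],0.085],
    [[-0.04,0.087,-0.087],[0,0,0.5],0.085],
    [[-0.0555,0.121,-0.087],[0,0,0.589],0.085]
  ]
}}

```text
time: 17.25
tool_pos: [0.5415, 0.0183, 0.2193]
tcp_rot: [0.0, -0.006, 1.0, 0.0]
contact_force: [0.1, -0.4, 0.6]
finger_gap: 0.0847
grip_force: 0.0
```

```bash
python3 -c "
from h import *
go([.5423,.0157,.1455],1.586)"
```

```text
t 17.25 shift [-0.0007 -0.0026  0.0738] turn [ 0.0001  0.0001 -0.0031] F [ 0.1 -0.4  0.6] gap 0.0847 pos [0.5415 0.0183 0.2193] q6 -1.5963380978480026
```

{"method": "play_rows", "body": {
  "motion": [
    [[-0.0007,-0.0026,0.02],[0,0,-0.003],0.085],
    [[-0.0007,-0.0026,0.045],[0,0,-0.003],0.085],
    [[-0.0007,-0.0026,0.065],[0,0,-0.003],0.085],
    [[-0.0007,-0.0026,0.0738],[0,0,-0.003],0.085],
    [[-0.0007,-0.0026,0.0738],[0,0,-0.003],0.06],
    [[-0.0007,-0.0026,0.0738],[0,0,-0.003],0.045],
    [[-0.0007,-0.0026,0.0738],[0,0,-0.003],0.038],
    [[-0.0007,-0.0026,0.0738],[0,0,-0.003],0.03],
    [[-0.0007,-0.0026,0.0738],[0,0,-0.003],0.02],
    [[-0.0007,-0.0026,0.0738],[0,0,-0.003],0.02]
  ]
}}

```text
time: 18.5
tool_pos: [0.543, 0.0151, 0.1465]
tcp_rot: [0.001, -0.01, 1.0, 0.0]
contact_force: [-1.9, 4.3, 5.7]
finger_gap: 0.033
grip_force: 60.7
```

```bash
python3 -c "
from h import *
go([.5423,.0157,.1455],1.586)
for a in np.linspace(.06,.785,13):
  x=-.195*np.cos(a)+.05*np.sin(a)+.195; z=.195*np.sin(a)+.05*np.cos(a)-.05; print(round(a,2),round(x,4),round(z,4))"
```

```text
t 18.5 shift [0.0006 0.0006 0.001 ] turn [0.001  0.0014 0.0042] F [-1.9  4.3  5.7] gap 0.033 pos [0.543  0.0151 0.1465] q6 -1.6101428318393285
0.06 0.0033 0.0116
0.12 0.0074 0.0231
0.18 0.0122 0.0343
0.24 0.0176 0.0451
0.3 0.0237 0.0557
0.36 0.0304 0.0658
0.42 0.0376 0.0756
0.48 0.0455 0.0848
0.54 0.0539 0.0936
0.6 0.0629 0.1019
0.66 0.0723 0.1096
0.72 0.0821 0.1167
0.78 0.0924 0.1232
```

{"method": "play_rows", "body": {
  "motion": [
    [[-0.0004,0,-0.002],[0,0,0],0.02],
    [[-0.001,0,-0.004],[0,0,0],0.02],
    [[-0.0016,0,-0.006],[0,0,0],0.02],
    [[-0.0022,0,-0.008],[0,0,0],0.02],
    [[-0.0028,0,-0.01],[0,0,0],0.02],
    [[-0.0033,0,-0.0116],[0,0,0],0.02],
    [[-0.004,0,-0.0138],[0,0,0],0.02],
    [[-0.0047,0,-0.016],[0,0,0],0.02],
    [[-0.0047,0,-0.016],[0,0,0],0.02],
    [[-0.0047,0,-0.016],[0,0,0],0.02]
  ]
}}

```text
time: 19.75
tool_pos: [0.5473, 0.0151, 0.1605]
tcp_rot: [-0.0, -0.01, 1.0, 0.0]
contact_force: [6.7, 5.5, -8.5]
finger_gap: 0.0327
grip_force: 60.5
```

The lid went past 15 mm at a light force, so it is free. I go on opening along the arc.

{"method": "play_rows", "body": {
  "motion": [
    [[-0.0027,0,-0.0071],[0,0,0],0.02],
    [[-0.005,0,-0.0128],[0,0,0],0.02],
    [[-0.0075,0,-0.0183],[0,0,0],0.02],
    [[-0.0101,0,-0.0238],[0,0,0],0.02],
    [[-0.0129,0,-0.0291],[0,0,0],0.02],
    [[-0.0159,0,-0.0345],[0,0,0],0.02],
    [[-0.019,0,-0.0397],[0,0,0],0.02],
    [[-0.0223,0,-0.0448],[0,0,0],0.02],
    [[-0.0257,0,-0.0498],[0,0,0],0.02],
    [[-0.0257,0,-0.0498],[0,0,0],0.02]
  ]
}}

```text
time: 21.0
tool_pos: [0.5731, 0.0154, 0.2102]
tcp_rot: [-0.001, -0.01, 1.0, 0.0]
contact_force: [2.9, 4.2, -9.7]
finger_gap: 0.0327
grip_force: 61.0
```

{"method": "play_rows", "body": {
  "motion": [
    [[-0.0036,0,-0.005],[0,0,0],0.02],
    [[-0.0072,0,-0.0098],[0,0,0],0.02],
    [[-0.0151,0,-0.019],[0,0,0],0.02],
    [[-0.0235,0,-0.0278],[0,0,0],0.02],
    [[-0.0325,0,-0.0361],[0,0,0],0.02],
    [[-0.0419,0,-0.0438],[0,0,0],0.02],
    [[-0.0517,0,-0.0509],[0,0,0],0.02],
    [[-0.057,0,-0.0542],[0,0,0],0.02],
    [[-0.062,0,-0.0574],[0,0,0],0.02],
    [[-0.062,0,-0.0574],[0,0,0],0.02]
  ]
}}

```text
time: 22.25
tool_pos: [0.6352, 0.0161, 0.2687]
tcp_rot: [0.0, -0.009, 1.0, -0.0]
contact_force: [1.0, -1.3, -11.4]
finger_gap: 0.0324
grip_force: 61.5
```

{"method": "play_rows", "body": {
  "motion": [
    [[0,0,0],[0,0,0],0.02],
    [[0,0,0],[0,0,0],0.02],
    [[0,0,0],[0,0,0],0.02],
    [[0,0,0],[0,0,0],0.02],
    [[0,0,0],[0,0,0],0.02],
    [[0,0,0],[0,0,0],0.02],
    [[0,0,0],[0,0,0],0.02],
    [[0,0,0],[0,0,0],0.02],
    [[0,0,0],[0,0,0],0.02],
    [[0,0,0],[0,0,0],0.02]
  ]
}}

```text
time: 23.5
tool_pos: [0.635, 0.0162, 0.2686]
tcp_rot: [-0.0, -0.01, 1.0, -0.0]
contact_force: [3.0, -4.0, -13.0]
finger_gap: 0.0324
grip_force: 61.2
```

```bash
python3 -c "
from h import *
b=save('scene','s9.png'); cv2.imwrite('pics/c9.png',b[40:340,150:480,::-1])
p=[.6287,-.0426,.0151]
for a in (.65,.785,.9):
  P=[[.11-t*np.cos(a)+.01*np.sin(a),y,.13+t*np.sin(a)+.01*np.cos(a)] for t,y in ((.226,.166),(.226,-.166))]
  print(a,(proj('scene',world(p,P))-[150,40]).round(1))
"
```

```text
0.65 [[180.5  93. ]
 [ 67.2 131.2]]
0.785 [[185.8  87.6]
 [ 70.2 125.8]]
0.9 [[191.   83.9]
 [ 73.6 122.4]]
```

View pics/c9.png

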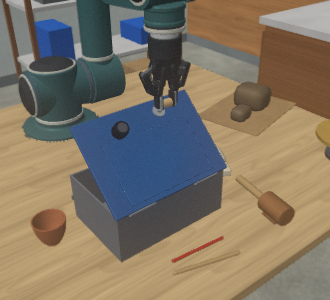

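The lid stands open with its near corners at about (186,91) and (72,125), which matches 45°. The fingers hold the pull, and the pot and mallet are untouched.

```bash
python3 -c "
from plant import arm
print(arm.close_job())"
```

```text
the job is handed in; nothing more can be done
None
```

The tug showed the lid was caught, so I turned the knob about 1.42 rad anticlockwise to free it, raised the lid to about 45°, and handed in the job at about 24 s with the fingers still holding the pull; I did not touch the cast, pot or mallet.

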